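# Lay out a wall tray's parts for gluing

## Robot

A 7-joint arm with a two-finger parallel gripper is mounted at the origin on the work surface. World frame = base frame: x ahead of the robot, y to its left, z up, the work surface at z = 0. Lengths are in m, angles in rad, forces in N, time in s.
With the tool pointing down it reaches from about 0.35 to 0.9 m from the base axis. Payload 8.1 kg.
Tool frame: the origin (TCP) lies at the very end of the fingers, on their centre line; the grasp point (between the pads) lies 19 mm behind it (bot.grasp_offset is the z of the grasp point in the tool frame, in m); z points along the fingers, y is the line along which they close (so a half turn about z gives the same grasp; the last joint's range is limited). The gripper opens to 92 mm and grips with 3 to 60 N. Pads are 19 mm wide; open, the fingers measure 130 mm over their backs; the gripper's body (75 mm by 190 mm) begins 47 mm behind the grasp point.
Start: joints at [1.151, 0.434, 0.025, 1.573, -0.012, 1.134, -0.075], TCP at [0.195, -0.594, 0.227] pointing down, gripper open.
Joint ranges: [-2.62, 2.62], [-0.44, 2.09], [-1.27, 1.32], [0.08, 2.57], [-1.32, 4.46], [0.12, 2], [-2.74, 2.74]. Speed limits (rad/s): [2.22, 2.22, 3.01, 3.01, 3.14, 3.14, 3.14].

## Interface

Orientations are given as a unit quaternion [w, x, y, z].
In Python, from workcell import bot, capture gives the robot as it stands.
- The arm moves only by the tool arm_command, never from a script. Its argument "deltas" is text: rows parted by semicolons, each of 6 numbers parted by spaces: the shift along the tool's x, y, z in cm, then the turn, a rotation vector about the tool's x, y, z in rad. In form: dx dy dz wx wy wz; .... A call has 1 to 5 rows; each row shifts and turns the commanded pose from where the row before left it, along the tool's axes as they then stand; what a row does not reach is not made up. A row lasts 1/8 s, in which the tool goes at most 62.5 mm and 10.7 degrees, less where a joint would pass 70% of its speed; a pose out of reach is approached as far as the arm can. A call is refused whole if a number of a shift passes 6.25 or a number of a turn 0.188, either way. A call with a gripper value outside its range is refused whole. "claw" is the opening, from 0 (shut) to 1 (fully open), set as the call begins (left out, the last holds). The fingers move at their own pace and stop on an object; "squeeze" is the grip in N (left out, the last holds). Time passes only in rows, so rows that do not move let the fingers close. It gives the time, the measured TCP pose, the force, the opening and the grip force at its end, in the units of the state.
- bot.sense(): the state, without advancing time (a new reading comes with each control period).
- capture(name): name is "scene" or "top"; returns a dict with "img" (480x640x3 uint8, blue, green, red), "depth" (480x640 float32, m along the optical axis (not along the pixel's ray), 0 where there is no reading), "vfov" (degrees; the focal length in pixels is half the picture's height over the tangent of half this angle, whatever the lens; pixels are square), "cx", "cy" (the principal point, pixels), "k1" (the pictures are not rectified: a ray, as slopes to the right and down, at radius r is drawn at 1 + k1 r^2 times it, then the intrinsics apply), "R" (3x3) and "t" (3): a world point X has camera coordinates R X + t. Camera axes: x right, y down, z forward; pixel columns grow to the right and rows downward; lengths in m; the calibration is good to about 2 mm. A picture is of the moment at which its call begins.
- bot.hand_in(): hands the job in; it is judged then, once.
The state is a dict: "t": time; "joints": joint angles; "joint_vel": joint speeds; "tau": joint torques, N m; "tool_pos": TCP position; "tcp_rot": TCP orientation; "ft_force": force on the tool from outside, world axes, zero at the start; "torque": the same for the moment, N m; "gripper_width": opening from 0.0 (shut) to 1.0 (fully open); "grasp_force": force on a finger pad.
Only numpy, scipy, OpenCV 4.12 (cv2) and the standard library are available. Lean on these libraries where they do the work, as an engineer would, in place of code of your own. Each camera call takes 0.05 s, during which the arm holds its last target. There are 200 camera calls.

## Task

Lay out the parts of a small wall tray for gluing: first lift the aluminium keeper bar out of the two open brackets of the carrying rack and lay it flat on the open bench beside the rack, out of the way, before you take any strip. Then take the four pine strips from the rack and lay them flat on the bench around the plywood bottom like an opened-out box, each parallel to its edge of the bottom, centred on it and about 2 cm away from it: the wide back strip with the two screw holes at the edge that the tip of the pencilled triangle points to, the long plain front strip at the opposite edge, and a short end strip at each of the other two edges. Leave the glue bottle, tape measure and speed square where they are.

Things in the scene. Friction and masses are not known exactly. Their poses are not given: they have to be found in the camera images.
- rack: Fixed ply rack, 130 (own x) x 320 mm, origin on the bench under its centre. Strips lie along own x, 22 mm up, in 4 slots at own y -99, -33, 33, 99 (+-2) mm, in any order, on bearers at own x +-40 mm (14 wide) with 8 mm dowels between slots to 36 mm high; open to the bench between bearers. On end cheeks (12 thick, 44 high) at own y +-154: open U brackets, floor 45, lips 63 mm up, 26 mm clear.
- keeper_bar: Loose square aluminium tube, 325 long (own x) x 20 x 20 mm, about 0.12 kg. Origin: centre of its underside; z up. At the start it lies across the rack over all four strips, its ends in the two brackets, along the rack's own y, underside 45 mm above the bench (5 mm above the strips' tops); it lifts straight up.
- back_strip: Loose pine strip, 206 long (own x) x 44 wide (own y) x 18 mm thick, about 0.1 kg: the wide one, with two dark screw holes in its upper face 70 mm either side of the middle. Origin: centre of its underside; z up. At the start in the rack, underside 22 mm above the bench. Looks the same after a half turn.
- front_strip: Loose plain pine strip, 206 long (own x) x 28 wide (own y) x 18 mm thick, about 0.06 kg: long and narrow. Origin: centre of its underside; z up. At the start in the rack, underside 22 mm above the bench. Looks the same after a half turn.
- end_strip_a: Loose plain pine strip, 110 long (own x) x 28 wide (own y) x 18 mm thick, about 0.035 kg: one of the two short ones. Origin: centre of its underside; z up. At the start in the rack, underside 22 mm above the bench. Looks the same after a half turn.
- end_strip_b: The other short pine strip, identical to end_strip_a; either may go at either end of the tray.
- bottom_panel: Ply tray bottom, 110 (own x) x 170 (own y) x 6 mm, fixed flat on the bench at the other side from the rack, any yaw. Origin: centre of underside, z = 0. Dark pencilled triangle on top, 66 mm high, tip towards own +x, where the back strip goes. With 20 mm gaps the strips' centres are: back x +97, front x -89 mm (lengths along own y), ends y +119 and -119 mm (lengths along own x).
- glue_bottle: Bystander: upright white glue bottle with an orange cap, 58 mm diameter, 165 mm high, on the far part of the bench. Origin: centre of its underside.
- tape_measure: Bystander: yellow and black tape measure, 36 x 70 x 65 mm, on the far part of the bench. Origin: centre of its underside.
- speed_square: Bystander: flat triangular aluminium speed square, about 140 x 150 mm, 12 mm high at its fence, on the far part of the bench. Origin: middle of the fence, on its underside; the rest lies towards own +x.

How it is judged:
By the outcome, as a careful person would: the job done as asked, in the order asked, and still so for the second after the job is handed in, with the robot touching nothing.
It also fails if it takes over 128 s, if anything falls off the work surface, if the arm or the gripper's body presses on something with over 40 N, if the wrist force passes 120 N, or if a joint passes its speed limit or range.

## Working session

There is one attempt and no reset: what is moved stays moved. The work goes in short steps, Python scripts to look and compute and a tool call to move; the robot and the scene stay as the last step left them, time stands still between calls to the robot, and variables do not carry over. Pictures are saved under pics/ and viewed, at most 14 in all, crops included, and the job is handed in when it is done.

Besides the shell and the picture viewer there is one more tool, called after ">>>" in YAML: its name, and indented under it one key for each argument. arm_command: Moves the arm, as the interface text tells. Its arguments: {"type":"object","properties":{"deltas":{"type":"string"},"claw":{"type":"number"},"squeeze":{"type":"number"}},"required":["deltas"]}

```bash
mkdir -p pics; ls
python3 - <<'E'
from workcell import bot, capture
import cv2, numpy as np
for n in ("top","scene"):
    c=capture(n); cv2.imwrite(f"pics/{n}0.png",c["img"]); np.save(f"{n}0.npy",c,allow_pickle=True)
    print(n,c["vfov"],c["cx"],c["cy"],c["k1"],c["R"].round(3).tolist(),c["t"].round(3).tolist())
print(bot.sense(), bot.grasp_offset)
E
```

```text
pics
top 50.503208650490954 318.4406572769708 236.19094794904842 0.029513986032954704 [[-0.013, -1.0, -0.006], [-0.997, 0.014, -0.069], [0.069, 0.005, -0.998]] [0.002, 0.622, 0.942]
scene 54.54288773679494 318.509757531462 235.6520073320538 -0.11569696908617164 [[0.006, 1.0, -0.005], [0.654, -0.008, -0.757], [-0.757, 0.001, -0.654]] [0.015, -0.359, 1.494]
{'t': 0.1, 'joints': array([ 1.15139191,  0.43517909,  0.02495965,  1.57403636, -0.01158707,
        1.13403595, -0.07511967]), 'joint_vel': array([-9.52054362e-04, -1.59749911e-05,  4.00086890e-04, -3.36028853e-03,
       -2.92640959e-04, -1.27739699e-03,  5.37358999e-04]), 'tau': array([ 3.92715301e-03, -6.69132757e+01,  9.88596641e-01, -3.15147221e+01,
       -6.03706576e-02,  3.74093943e-02,  9.11717984e-05]), 'tool_pos': array([ 0.19450469, -0.59344644,  0.2259956 ]), 'tcp_rot': array([-7.32910563e-04,  9.87485918e-01,  1.57705385e-01, -1.89479590e-04]), 'ft_force': array([ 0.50197035, -0.21182215, -0.12537639]), 'torque': array([-0.03674464,  0.01589191,  0.03389923]), 'grasp_force': 0.0, 'gripper_width': 1.0028477428524913} -0.0188
```

View pics/top0.png

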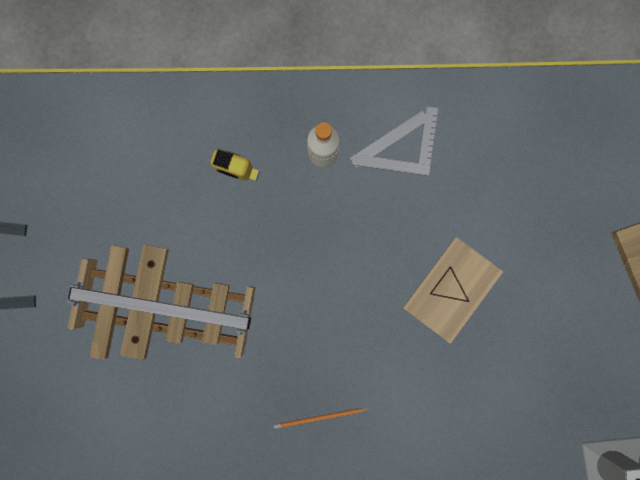

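View pics/scene0.png

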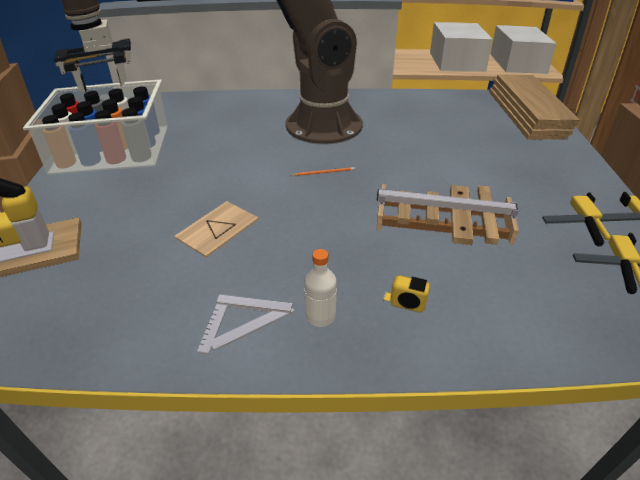

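Top view: the rack is at left, with strips in order front (108), back (145), end (180), end (215). The bar runs from (70,294) to (248,323). The panel is centred near (453,290), and the triangle tip at (468,301) points lower right. Next I measure these by ray casting.

```bash
cat > h.py <<'E'
import numpy as np, cv2
def rays(c,px):
    f=240/np.tan(np.radians(c["vfov"]/2)); px=np.asarray(px,float).reshape(-1,2)
    K=np.array([[f,0,c["cx"]],[0,f,c["cy"]],[0,0,1]])
    u=cv2.undistortPoints(px[:,None],K,np.array([c["k1"],0,0,0.]))[:,0]
    return np.c_[u,np.ones(len(u))]@c["R"], -c["R"].T@c["t"]
def onplane(c,px,z):
    d,o=rays(c,px); return (o+d*((z-o[2])/d[:,2:]))[:,:2]
def rect(P):   # centre, (long, short), yaw of long axis
    (c,(w,h),a)=cv2.minAreaRect((P*1000).astype(np.float32))
    if w<h: w,h,a=h,w,a+90
    return np.round(c,1),round(w,1),round(h,1),round((a+90)%180-90,2)
E
python3 - <<'E'
from h import *
c=np.load("top0.npy",allow_pickle=True).item(); im=c["img"]; hsv=cv2.cvtColor(im,cv2.COLOR_BGR2HSV)
wood=((hsv[...,0]>5)&(hsv[...,0]<25)&(hsv[...,1]>60)).astype(np.uint8)
def comp(m,z,box,amin=60):
    n,l,s,ce=cv2.connectedComponentsWithStats(m,connectivity=4)
    for i in range(1,n):
        if s[i,4]>amin and box[0]<ce[i,0]<box[2] and box[1]<ce[i,1]<box[3]:
            ys,xs=np.where(l==i); print(s[i].tolist(),*rect(onplane(c,np.c_[xs,ys],z)))
wp=wood.copy(); wp[:, :380]=0; wp[:230]=0; wp[380:]=0; wp=cv2.morphologyEx(wp,cv2.MORPH_CLOSE,np.ones((5,5)))
print("panel");comp(wp,.006,(380,220,520,360))
P=onplane(c,[(468,301),(450,267),(431,290)],.006); print("tri",P.round(3).tolist())
print("bar"); g=((hsv[...,1]<40)&(hsv[...,2]>110)).astype(np.uint8); comp(g,.065,(50,240,270,370))
print("pts",onplane(c,[(70,294),(248,323)],.065).round(3).tolist())
# bright pine
for v in (100,):
    m=(wood>0)&(hsv[...,2]>v); m[:, 260:]=0; m[:240]=0
    print("strips");comp(m.astype(np.uint8),.04,(50,240,270,370))
big=cv2.resize(im[235:370,55:265],None,fx=3.8,fy=3.8,interpolation=cv2.INTER_CUBIC); cv2.imwrite("pics/crop1.png",big)
E
```

```text
panel
[404, 238, 98, 105, 5180] [ 517.9 -260. ] 169.3 109.9 -37.87
tri [[0.496, -0.288], [0.56, -0.257], [0.517, -0.219]]
bar
[70, 288, 178, 47, 2167] [487.3 282.1] 320.1 33.0 79.44
[232, 302, 15, 15, 88] [490.6 135.7] 25.9 21.8 79.8
pts [[0.521, 0.438], [0.465, 0.121]]
strips
[123, 245, 44, 56, 1284] [559.8 317.5] 97.9 66.3 -11.06
[91, 246, 35, 48, 796] [566.6 385. ] 86.3 54.1 -10.44
[78, 259, 10, 23, 143] [564.  428.6] 41.8 11.4 -10.89
[162, 282, 30, 25, 414] [520.1 259. ] 53.9 40.9 78.93
[193, 283, 35, 30, 523] [512.8 196.9] 62.1 50.1 79.77
[228, 287, 25, 24, 264] [510.6 140.6] 43.2 42.5 -10.58
[82, 305, 33, 54, 902] [454.5 404.9] 95.2 54.9 -9.81
[68, 306, 11, 23, 147] [478.4 444.9] 40.8 11.6 -11.74
[116, 310, 37, 49, 1118] [448.2 338.7] 84.1 64.6 -11.13
[152, 317, 33, 26, 457] [455.4 272.1] 55.2 45.0 79.76
[184, 323, 37, 22, 414] [448.5 209.3] 61.8 35.8 78.99
[219, 334, 26, 24, 271] [425.2 156.9] 43.6 41.3 79.45
```

View pics/crop1.png

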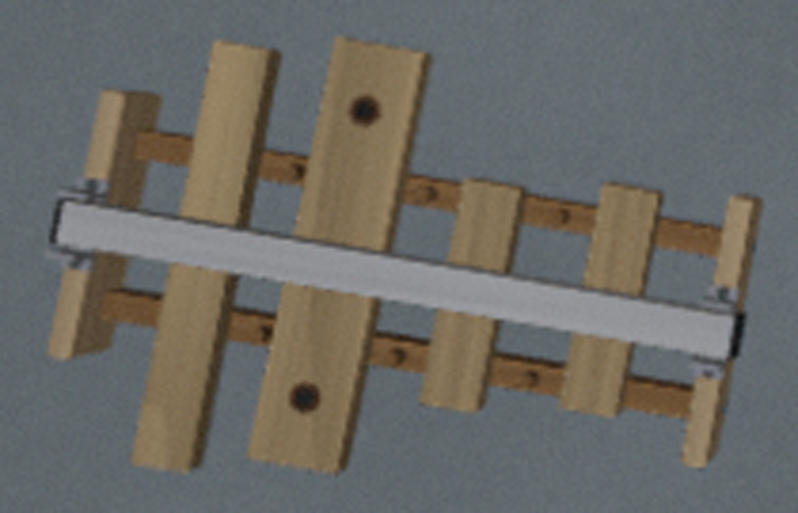

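The crop shows strip corners clearly. I'll turn hand-picked corners into rack and strip poses.

Run:
```python
from h import *
c=np.load("top0.npy",allow_pickle=True).item()
U=lambda p:(np.array(p,float)+.5)/3.8-.5+[55,235]
W=lambda p,z:onplane(c,U(p),z)*1000
bar=W([(62,200),(736,314),(730,358),(56,248)],65); 
bar=W([(62,200),(736,314),(730,358),(56,248)],.065)
print("bar",bar.mean(0).round(1),rect(bar/1000))
S={"front":[(215,40),(265,47),(190,470),(133,465)],"back":[(336,38),(420,50),(340,470),(250,460)],
"e1":[(464,180),(515,187),(474,409),(422,402)],"e2":[(602,184),(654,190),(614,414),(562,408)]}
a=np.radians(-10.5); ex=np.array([np.cos(a),np.sin(a)]); ey=np.array([-ex[1],ex[0]])
for k,p in S.items():
    q=W(p,.04); m=q.mean(0); t=q[:2].mean(0)-q[2:].mean(0)
    print(k,m.round(1),"rel bar ctr",((m-bar.mean(0))@ex).round(1),((m-bar.mean(0))@ey).round(1),"len",np.linalg.norm(t).round(1),"yaw",np.degrees(np.arctan2(t[1],t[0])).round(2),"w",np.linalg.norm(q[0]-q[1]).round(1))
for k,p in {"cheekL":[(104,92),(126,92),(70,357),(50,353)],"cheekR":[(733,196),(757,198),(705,465),(684,462)]}.items():
    q=W(p,.044); m=q.mean(0); print(k,m.round(1),((m-bar.mean(0))@ex).round(1),((m-bar.mean(0))@ey).round(1))
```

```text
bar [493.6 280.1] (array([493.2, 280.5]), 322.5, 22.4, 79.59)
front [506. 382.] rel bar ctr -6.4 102.4 len 205.4 yaw -9.5 w 24.5
back [505.4 316.8] rel bar ctr 4.9 38.2 len 204.8 yaw -10.49 w 41.3
e1 [484.6 253.2] rel bar ctr -4.0 -28.2 len 107.7 yaw -10.23 w 25.0
e2 [481.4 186. ] rel bar ctr 5.2 -94.8 len 108.6 yaw -10.09 w 25.4
cheekL [521.8 434.8] -0.5 157.2
cheekR [466.2 131.5] 0.1 -151.2
```

```bash
cat > p.py <<'E'
# p.py x y z yaw : remaining turn about tool z, then shift (cm) in the tool axes after that turn, number of rows
import sys, numpy as np
from workcell import bot
from scipy.spatial.transform import Rotation as R
s=bot.sense(); r=R.from_quat(np.roll(s["tcp_rot"],-1)); p=s["tool_pos"]
x,y,z,yaw=map(float,sys.argv[1:5]); yaw=np.radians(yaw)
T=R.from_matrix(np.array([[np.cos(yaw),np.sin(yaw),0],[np.sin(yaw),-np.cos(yaw),0],[0,0,-1.]]))
w=(r.inv()*T).as_rotvec(); d=T.inv().apply(np.array([x,y,z])-p)*100
print("t",round(s["t"],2),"p",p.round(4),"j",s["joints"].round(2),"F",s["ft_force"].round(1),"w",round(s["gripper_width"],3),"g",round(s["grasp_force"],1))
print("turn",w.round(4),"shift cm",d.round(2),"rows",np.ceil(abs(w).max()/.186),np.ceil(np.linalg.norm(d)/6))
E
python3 p.py .45 -.25 .22 79.6
```

```text
t 0.1 p [ 0.1945 -0.5934  0.226 ] j [ 1.15  0.44  0.02  1.57 -0.01  1.13 -0.08] F [ 0.5 -0.2 -0.1] w 1.003 g 0.0
turn [-1.4000e-03 -7.0000e-04 -1.0725e+00] shift cm [38.39 18.93  0.6 ] rows 6.0 8.0
```

>>> arm_command:
  deltas: "0 0 0 0 0 -0.179; 0 0 0 0 0 -0.179; 0 0 0 0 0 -0.179; 0 0 0 0 0 -0.179; 0 0 0 0 0 -0.179"
  claw: 0.55
  squeeze: 20

```text
t: 0.72
tool_pos: [0.1945, -0.5936, 0.2262]
tcp_rot: [-0.0, 0.82, 0.572, 0.0]
ft_force: [0.5, 0.1, -0.1]
gripper_width: 0.56
grasp_force: 0.0
```

```bash
python3 p.py .45 -.25 .22 79.6; python3 p.py .4936 .281 .12 79.6
```

```text
t 0.72 p [ 0.1945 -0.5936  0.2262] j [ 1.29  0.45 -0.18  1.56  0.08  1.14  0.74] F [ 0.5  0.1 -0.1] w 0.56 g 0.0
turn [-0.0006 -0.0007 -0.1717] shift cm [38.41 18.93  0.62] rows 1.0 8.0
t 0.72 p [ 0.1945 -0.5936  0.2262] j [ 1.29  0.45 -0.18  1.56  0.08  1.14  0.74] F [ 0.5  0.1 -0.1] w 0.56 g 0.0
turn [-0.0006 -0.0007 -0.1717] shift cm [91.43 13.63 10.62] rows 1.0 16.0
```

>>> arm_command:
  deltas: "0 0 0 0 0 -0.172; 4.8 2.37 0.08 0 0 0; 4.8 2.37 0.08 0 0 0; 4.8 2.37 0.08 0 0 0; 4.8 2.37 0.08 0 0 0"

```text
t: 1.35
tool_pos: [0.3242, -0.4213, 0.2233]
tcp_rot: [-0.0, 0.77, 0.638, -0.0]
ft_force: [-0.0, 0.0, 0.5]
gripper_width: 0.552
grasp_force: 0.0
```

>>> arm_command:
  deltas: "4.8 2.37 0.08 0 0 0; 4.8 2.37 0.08 0 0 0; 4.8 2.37 0.08 0 0 0; 4.8 2.37 0.08 0 0 0; 5.3 -0.53 0 0 0 0"

```text
t: 1.98
tool_pos: [0.4587, -0.1972, 0.22]
tcp_rot: [-0.0, 0.77, 0.638, 0.0]
ft_force: [0.3, -0.5, -0.2]
gripper_width: 0.55
grasp_force: 0.0
```

>>> arm_command:
  deltas: "5.3 -0.53 0 0 0 0; 5.3 -0.53 0 0 0 0; 5.3 -0.53 0 0 0 0; 5.3 -0.53 0 0 0 0; 5.3 -0.53 0 0 0 0"

```text
t: 2.6
tool_pos: [0.4801, 0.0679, 0.2202]
tcp_rot: [0.0, 0.77, 0.638, -0.0]
ft_force: [0.8, -1.0, -0.6]
gripper_width: 0.553
grasp_force: 0.0
```

```bash
python3 p.py .4936 .281 .12 79.6
```

```text
t 2.6 p [0.4801 0.0679 0.2202] j [ 0.21  0.27 -0.56  1.88  0.17  1.04 -0.61] F [ 0.8 -1.  -0.6] w 0.553 g 0.0
turn [-0.0001  0.0003 -0.006 ] shift cm [21.2  -2.52 10.02] rows 1.0 4.0
```

>>> arm_command:
  deltas: "5.3 -0.63 1.5 0 0 -0.006; 5.3 -0.63 1.5 0 0 0; 5.3 -0.63 2.5 0 0 0; 5.3 -0.63 2.5 0 0 0; 0 0 2 0 0 0"

```text
t: 3.22
tool_pos: [0.4924, 0.2849, 0.1191]
tcp_rot: [-0.002, 0.766, 0.643, 0.0]
ft_force: [-0.6, -0.7, -0.3]
gripper_width: 0.553
grasp_force: 0.0
```

```bash
python3 p.py .4936 .281 .051 79.6
python3 - <<'E'
from workcell import capture
import cv2
for n in ("top","scene"):
    c=capture(n);i=c["img"]
    i=i[220:380,40:280] if n=="top" else i[130:270,330:570]
    cv2.imwrite(f"pics/{n}1.png",cv2.resize(i,None,fx=3,fy=3))
E
```

```text
t 3.23 p [0.4924 0.2849 0.1191] j [-0.22  0.52 -0.56  1.8   0.34  0.91 -1.1 ] F [-0.6 -0.7 -0.3] w 0.553 g 0.0
turn [-0.0018 -0.0026  0.0068] shift cm [-0.36  0.19  6.81] rows 1.0 2.0
```

View pics/scene1.png

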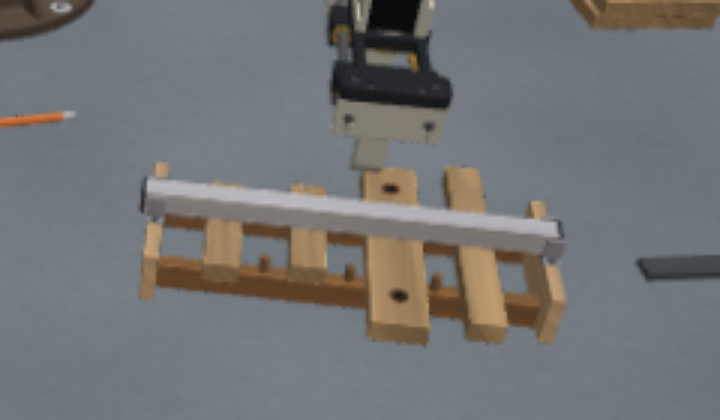

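The scene view shows the gripper above the bar centre between the back strip and the end strip, and clear of the strips. Descending.

>>> arm_command:
  deltas: "-0.36 0.19 2.8 0 0 0.007; 0 0 2.7 0 0 0; 0 0 1.3 0 0 0; 0 0 0 0 0 0"

```text
t: 3.82
tool_pos: [0.4952, 0.275, 0.0522]
tcp_rot: [0.0, 0.771, 0.637, -0.001]
ft_force: [-1.3, 0.1, -0.4]
gripper_width: 0.551
grasp_force: 0.0
```

>>> arm_command:
  deltas: "0 0 0 0 0 0; 0 0 0 0 0 0; 0 0 0 0 0 0; 0 0 0 0 0 0; 0 0 0 0 0 0"
  claw: 0
  squeeze: 25

```text
t: 4.45
tool_pos: [0.495, 0.2759, 0.0527]
tcp_rot: [-0.0, 0.77, 0.638, 0.0]
ft_force: [-2.2, -1.0, 5.1]
gripper_width: 0.214
grasp_force: 25.0
```

```bash
python3 p.py .4936 .281 .15 79.6
```

```text
t 4.45 p [0.495  0.2759 0.0527] j [-0.24  0.6  -0.51  1.86  0.4   0.78 -1.16] F [-2.2 -1.   5.1] w 0.214 g 25.0
turn [ 0.0001 -0.0001 -0.0062] shift cm [ 0.48 -0.23 -9.73] rows 1.0 2.0
```

>>> arm_command:
  deltas: "0 0 -1.5 0 0 0; 0 0 -3 0 0 0; 0 0 -3.5 0 0 0; 0 0 -2 0 0 0; 0 0 0 0 0 0"

```text
t: 5.08
tool_pos: [0.4962, 0.2763, 0.1544]
tcp_rot: [0.0, 0.77, 0.637, 0.002]
ft_force: [-0.4, -0.1, -1.1]
gripper_width: 0.21
grasp_force: 25.0
```

```bash
python3 p.py .652 .252 .15 79.6
python3 - <<'E'
from workcell import capture
import cv2
c=capture("scene");cv2.imwrite("pics/s2.png",c["img"][60:360,250:640])
E
```

```text
t 5.08 p [0.4962 0.2763 0.1544] j [-0.19  0.48 -0.57  1.77  0.31  0.98 -1.07] F [-0.4 -0.1 -1.1] w 0.21 g 25.0
turn [ 0.0029 -0.0023 -0.0069] shift cm [ 0.42 15.76  0.44] rows 1.0 3.0
```

View pics/s2.png

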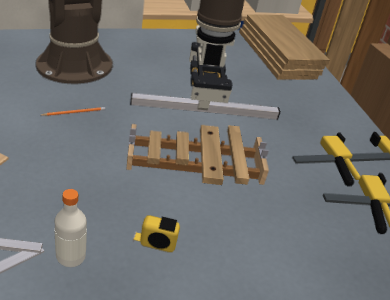

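The bar is lifted and level, held at mid-length. I'll carry it past the far side and lower it.

>>> arm_command:
  deltas: "0.2 4 0 0 0 -0.006; 0.2 4.3 0 0 0 0; 0 4.3 0 0 0 0; 0 3.2 0 0 0 0; 0 0 0 0 0 0"

```text
t: 5.75
tool_pos: [0.653, 0.2485, 0.1499]
tcp_rot: [0.0, 0.77, 0.639, -0.001]
ft_force: [0.1, -0.2, -1.4]
gripper_width: 0.218
grasp_force: 25.0
```

>>> arm_command:
  deltas: "0 0 4 0 0 0; 0 0 4 0 0 0; 0 0 4 0 0 0; 0 0 1.2 0 0 0; 0 0 0 0 0 0"

```text
t: 6.38
tool_pos: [0.6504, 0.2509, 0.0198]
tcp_rot: [-0.0, 0.768, 0.64, -0.001]
ft_force: [-0.2, 0.0, -1.0]
gripper_width: 0.215
grasp_force: 25.0
```

```bash
python3 p.py .652 .252 .0082 79.6
```

```text
t 6.38 p [0.6504 0.2509 0.0198] j [-0.16  0.8  -0.47  1.53  0.43  0.91 -0.96] F [-0.2  0.  -1. ] w 0.215 g 25.0
turn [-0.0015  0.0007  0.0001] shift cm [0.13 0.14 1.16] rows 1.0 1.0
```

>>> arm_command:
  deltas: "0 0 0.6 0 0 0; 0 0 0.4 0 0 0; 0 0 0.15 0 0 0; 0 0 0 0 0 0; 0 0 0 0 0 0"

```text
t: 7.0
tool_pos: [0.6514, 0.2508, 0.009]
tcp_rot: [0.0, 0.768, 0.64, 0.0]
ft_force: [0.4, 0.2, -1.1]
gripper_width: 0.216
grasp_force: 25.0
```

>>> arm_command:
  deltas: "0 0 0 0 0 0; 0 0 0 0 0 0; 0 0 0 0 0 0"
  claw: 0.5

```text
t: 7.38
tool_pos: [0.6514, 0.2508, 0.0089]
tcp_rot: [0.0, 0.768, 0.64, 0.0]
ft_force: [-0.1, 0.7, -1.4]
gripper_width: 0.476
grasp_force: 0.0
```

>>> arm_command:
  deltas: "0 0 -2 0 0 0; 0 0 -5 0 0 0; 0 0 -5 0 0 0; 0 0 0 0 0 0"

```text
t: 7.88
tool_pos: [0.6539, 0.2528, 0.1356]
tcp_rot: [0.001, 0.768, 0.64, 0.005]
ft_force: [0.1, -1.0, -0.7]
gripper_width: 0.503
grasp_force: 0.0
```

```bash
echo front;python3 p.py .506 .382 .13 169.6; echo e2; python3 p.py .4814 .186 .13 169.6
```

```text
front
t 7.88 p [0.6539 0.2528 0.1356] j [-0.14  0.69 -0.52  1.44  0.36  1.09 -0.9 ] F [ 0.1 -1.  -0.7] w 0.503 g 0.0
turn [ 1.0600e-02  1.3000e-03 -1.5714e+00] shift cm [16.88 10.04  0.56] rows 9.0 4.0
e2
t 7.88 p [0.6539 0.2528 0.1356] j [-0.14  0.69 -0.52  1.44  0.36  1.09 -0.9 ] F [ 0.1 -1.  -0.7] w 0.503 g 0.0
turn [ 1.0600e-02  1.3000e-03 -1.5714e+00] shift cm [15.76 -9.68  0.56] rows 9.0 4.0
```

The bar is laid down. Next is the outer short strip (e2).

>>> arm_command:
  deltas: "0 0 0 0 0 -0.1746; 0 0 0 0 0 -0.1746; 0 0 0 0 0 -0.1746; 0 0 0 0 0 -0.1746; 0 0 0 0 0 -0.1746"
  claw: 0.46

```text
t: 8.5
tool_pos: [0.6512, 0.2506, 0.1292]
tcp_rot: [0.0, 0.423, 0.906, -0.0]
ft_force: [0.2, -0.5, 0.5]
gripper_width: 0.462
grasp_force: 0.0
```

>>> arm_command:
  deltas: "0 0 0 0 0 -0.1746; 0 0 0 0 0 -0.1746; 0 0 0 0 0 -0.1746; 0 0 0 0 0 -0.1746"

```text
t: 9.0
tool_pos: [0.6512, 0.2505, 0.1292]
tcp_rot: [0.0, 0.088, 0.996, -0.0]
ft_force: [-0.4, 0.0, 0.5]
gripper_width: 0.462
grasp_force: 0.0
```

>>> arm_command:
  deltas: "3.94 -2.42 0 0 0 0; 3.94 -2.42 0 0 0 0; 3.94 -2.42 0 0 0 0; 3.94 -2.42 0 0 0 0; 0 0 0 0 0 0"

```text
t: 9.62
tool_pos: [0.4759, 0.1821, 0.129]
tcp_rot: [-0.0, 0.09, 0.996, -0.002]
ft_force: [0.8, -0.5, 0.2]
gripper_width: 0.463
grasp_force: 0.0
```

```bash
python3 p.py .4814 .186 .03 169.6;  python3 - <<'E'
from workcell import capture
import cv2
c=capture("top");cv2.imwrite("pics/t3.png",cv2.resize(c["img"][130:430,30:430],None,fx=2,fy=2))
E
```

```text
t 9.62 p [0.4759 0.1821 0.129 ] j [ 0.24  0.56 -0.99  1.91  0.56  0.98  0.38] F [ 0.8 -0.5  0.2] w 0.463 g 0.0
turn [-0.0036 -0.0004  0.0013] shift cm [-0.47  0.49  9.9 ] rows 1.0 2.0
```

View pics/t3.png

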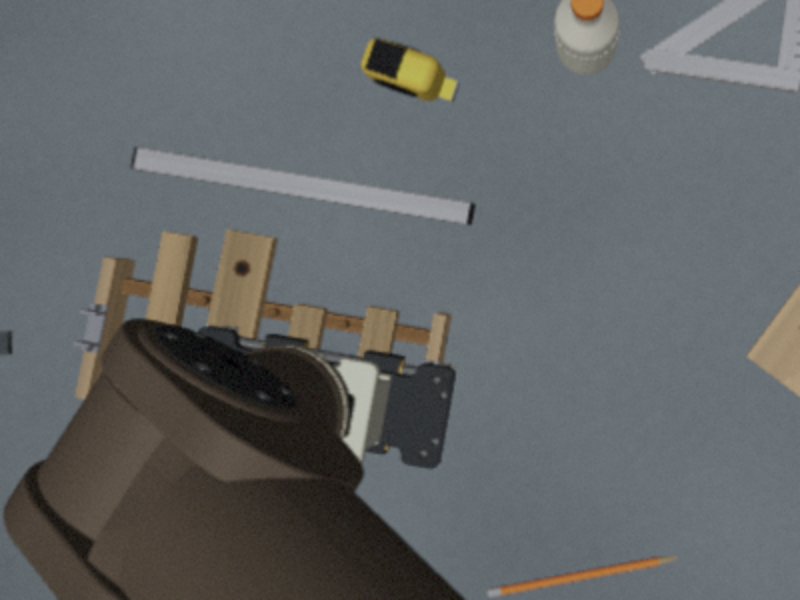

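The bar lies flat, clear of rack and strips. I'll adjust and descend on e2.

>>> arm_command:
  deltas: "-0.22 0.27 3 0 0 0; 0 0 3 0 0 0; 0 0 2.5 0 0 0; 0 0 1.4 0 0 0; 0 0 0 0 0 0"

```text
t: 10.3
tool_pos: [0.4817, 0.1864, 0.0293]
tcp_rot: [-0.0, 0.091, 0.996, -0.0]
ft_force: [0.1, -1.2, 0.7]
gripper_width: 0.458
grasp_force: 0.0
```

>>> arm_command:
  deltas: "0 0 0 0 0 0; 0 0 0 0 0 0; 0 0 0 0 0 0; 0 0 0 0 0 0"
  claw: 0
  squeeze: 15

```text
t: 10.8
tool_pos: [0.4821, 0.1866, 0.0307]
tcp_rot: [0.001, 0.091, 0.996, 0.0]
ft_force: [-0.6, -1.4, 6.8]
gripper_width: 0.302
grasp_force: 15.0
```

```bash
python3 p.py .4814 .186 .13 169.6
```

```text
t 10.8 p [0.4821 0.1866 0.0307] j [ 0.13  0.68 -0.86  1.98  0.72  0.81  0.25] F [-0.6 -1.4  6.8] w 0.302 g 15.0
turn [ 0.0007  0.0015 -0.0001] shift cm [ 0.06 -0.07 -9.93] rows 1.0 2.0
```

>>> arm_command:
  deltas: "0 0 -2 0 0 0; 0 0 -4 0 0 0; 0 0 -4 0 0 0.1; 0 0 -1 0 0 0.17; 0 0 0 0 0 0.178"

```text
t: 11.42
tool_pos: [0.4819, 0.1867, 0.1422]
tcp_rot: [0.001, 0.312, 0.95, 0.001]
ft_force: [0.8, -0.8, -1.4]
gripper_width: 0.302
grasp_force: 15.0
```

>>> arm_command:
  deltas: "0 0 0 0 0 0.178; 0 0 0 0 0 0.178; 0 0 0 0 0 0.178; 0 0 0 0 0 0.178; 0 0 0 0 0 0.178"

```text
t: 12.05
tool_pos: [0.4812, 0.1866, 0.141]
tcp_rot: [-0.0, 0.691, 0.723, 0.0]
ft_force: [0.8, -0.7, 0.0]
gripper_width: 0.302
grasp_force: 15.0
```

>>> arm_command:
  deltas: "0 0 0 0 0 0.178; 0 0 0 0 0 0.178; 0 0 0 0 0 0.178; 0 0 0 0 0 0.178; 0 0 0 0 0 0"

```text
t: 12.68
tool_pos: [0.4813, 0.1867, 0.1409]
tcp_rot: [-0.0, 0.898, 0.44, 0.0]
ft_force: [-0.4, -0.6, -0.2]
gripper_width: 0.304
grasp_force: 15.0
```

```bash
python3 p.py .6119 -.333 .13 52.13
```

```text
t 12.68 p [0.4813 0.1867 0.1409] j [-0.1   0.4  -0.48  1.91  0.24  0.88 -1.36] F [-0.4 -0.6 -0.2] w 0.304 g 15.0
turn [ 0.0002 -0.0009  0.0021] shift cm [-33.01  42.21   1.09] rows 1.0 9.0
```

>>> arm_command:
  deltas: "-3.3 4.22 0 0 0 0.002; -3.3 4.22 0 0 0 0; -3.3 4.22 0 0 0 0; -3.3 4.22 0 0 0 0; -3.3 4.22 0 0 0 0"

```text
t: 13.3
tool_pos: [0.5467, -0.0751, 0.1406]
tcp_rot: [-0.0, 0.897, 0.441, 0.0]
ft_force: [1.2, 0.3, 0.4]
gripper_width: 0.3
grasp_force: 15.0
```

>>> arm_command:
  deltas: "-3.3 4.22 0 0 0 0; -3.3 4.22 0 0 0 0; -3.3 4.22 0 0 0 0; -3.3 4.22 0 0 0 0; -3.3 4.22 0 0 0 0"

```text
t: 13.92
tool_pos: [0.6115, -0.335, 0.1405]
tcp_rot: [-0.0, 0.898, 0.441, 0.001]
ft_force: [0.3, -0.5, -0.1]
gripper_width: 0.304
grasp_force: 15.0
```

>>> arm_command:
  deltas: "0 0 3 0 0 0; 0 0 4 0 0 0; 0 0 3 0 0 0; 0 0 0 0 0 0; 0 0 0 0 0 0"

```text
t: 14.55
tool_pos: [0.6121, -0.3337, 0.0414]
tcp_rot: [0.0, 0.898, 0.439, 0.001]
ft_force: [-0.3, -0.7, -0.1]
gripper_width: 0.303
grasp_force: 15.0
```

```bash
python3 p.py .6119 -.333 .009 52.13;  python3 - <<'E'
from workcell import capture
import cv2
c=capture("scene");cv2.imwrite("pics/s4.png",cv2.resize(c["img"][150:300,120:320],None,fx=4,fy=4))
E
```

```text
t 14.55 p [ 0.6121 -0.3337  0.0414] j [ 0.62  0.75 -0.32  1.53  0.28  0.9  -0.46] F [-0.3 -0.7 -0.1] w 0.303 g 15.0
turn [ 0.0015 -0.001   0.    ] shift cm [ 0.05 -0.06  3.24] rows 1.0 1.0
```

View pics/s4.png

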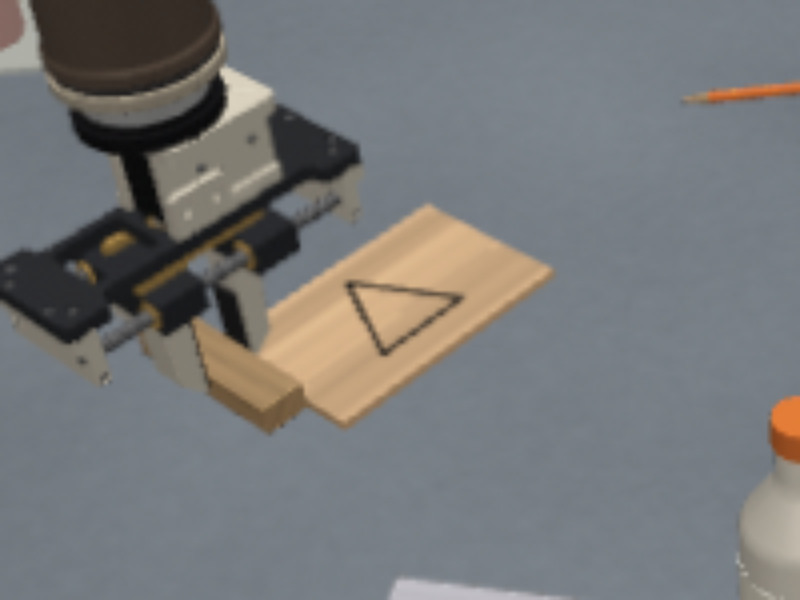

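The strip is held in line with its edge of the panel, about to be set down. Lowering and releasing.

>>> arm_command:
  deltas: "0 0 1.8 0 0 0; 0 0 1 0 0 0; 0 0 0.45 0 0 0; 0 0 0 0 0 0; 0 0 0 0 0 0"

```text
t: 15.22
tool_pos: [0.6106, -0.3332, 0.0073]
tcp_rot: [-0.0, 0.899, 0.439, -0.001]
ft_force: [-2.4, 1.4, 4.7]
gripper_width: 0.3
grasp_force: 15.0
```

>>> arm_command:
  deltas: "0 0 0 0 0 0; 0 0 0 0 0 0; 0 0 0 0 0 0"
  claw: 0.4

```text
t: 15.6
tool_pos: [0.6112, -0.3335, 0.0071]
tcp_rot: [-0.0, 0.899, 0.439, -0.0]
ft_force: [-0.1, -0.1, 0.6]
gripper_width: 0.397
grasp_force: 0.0
```

>>> arm_command:
  deltas: "0 0 -1.5 0 0 0; 0 0 -4 0 0 0; 0 0 -6 0 0 0; 0 0 -1.5 0 0 0; 0 0 0 0 0 0"

```text
t: 16.23
tool_pos: [0.6121, -0.3339, 0.1394]
tcp_rot: [0.001, 0.899, 0.439, 0.001]
ft_force: [-0.1, -0.1, -1.6]
gripper_width: 0.401
grasp_force: 0.0
```

```bash
python3 p.py .4846 .2532 .13 169.6
```

```text
t 16.23 p [ 0.6121 -0.3339  0.1394] j [ 0.63  0.65 -0.35  1.46  0.24  1.07 -0.43] F [-0.1 -0.1 -1.6] w 0.401 g 0.0
turn [ 0.0027  0.0031 -2.052 ] shift cm [23.14 55.44  0.94] rows 12.0 11.0
```

>>> arm_command:
  deltas: "0 0 0 0 0 -0.171; 0 0 0 0 0 -0.171; 0 0 0 0 0 -0.171; 0 0 0 0 0 -0.171; 0 0 0 0 0 -0.171"
  claw: 0.46

```text
t: 16.85
tool_pos: [0.6101, -0.3331, 0.1352]
tcp_rot: [-0.002, 0.634, 0.774, -0.0]
ft_force: [0.3, 0.3, 0.1]
gripper_width: 0.459
grasp_force: 0.0
```

>>> arm_command:
  deltas: "0 0 0 0 0 -0.171; 0 0 0 0 0 -0.171; 0 0 0 0 0 -0.171; 0 0 0 0 0 -0.171; 0 0 0 0 0 -0.171"

```text
t: 17.48
tool_pos: [0.6102, -0.3331, 0.1352]
tcp_rot: [-0.002, 0.256, 0.967, 0.0]
ft_force: [0.6, 0.8, -1.2]
gripper_width: 0.457
grasp_force: 0.0
```

>>> arm_command:
  deltas: "0 0 0 0 0 -0.171; 0 0 0 0 0 -0.171; 2.1 5.04 0 0 0 0; 2.1 5.04 0 0 0 0; 2.1 5.04 0 0 0 0"

```text
t: 18.1
tool_pos: [0.5749, -0.1717, 0.1356]
tcp_rot: [-0.001, 0.091, 0.996, 0.001]
ft_force: [0.8, 0.2, 0.3]
gripper_width: 0.462
grasp_force: 0.0
```

>>> arm_command:
  deltas: "2.1 5.04 0 0 0 0; 2.1 5.04 0 0 0 0; 2.1 5.04 0 0 0 0; 2.1 5.04 0 0 0 0; 2.1 5.04 0 0 0 0"

```text
t: 18.73
tool_pos: [0.5172, 0.0945, 0.1359]
tcp_rot: [-0.001, 0.091, 0.996, -0.0]
ft_force: [0.9, 0.8, -0.8]
gripper_width: 0.459
grasp_force: 0.0
```

>>> arm_command:
  deltas: "2.1 5.04 0 0 0 0; 2.1 5.04 0 0 0 0; 2.1 5.04 0 0 0 0; 0 0 0 0 0 0; 0 0 0 0 0 0"

```text
t: 19.35
tool_pos: [0.4835, 0.2526, 0.136]
tcp_rot: [-0.001, 0.09, 0.996, -0.001]
ft_force: [-0.3, -0.8, -0.5]
gripper_width: 0.461
grasp_force: 0.0
```

```bash
python3 p.py .4846 .2532 .03 169.6;  python3 - <<'E'
from workcell import capture
from h import *
c=capture("top"); im=c["img"]; hsv=cv2.cvtColor(im,cv2.COLOR_BGR2HSV)
cv2.imwrite("pics/t5.png",cv2.resize(im[180:380,370:570],None,fx=3,fy=3))
m=((hsv[...,0]>5)&(hsv[...,0]<25)&(hsv[...,1]>60)).astype(np.uint8); m[:, :380]=0; m[:180]=0; m[380:]=0;m[:,560:]=0
n,l,s,ce=cv2.connectedComponentsWithStats(cv2.morphologyEx(m,cv2.MORPH_CLOSE,np.ones((3,3))),connectivity=4)
for i in range(1,n):
    if s[i,4]>200:
        ys,xs=np.where(l==i); print(s[i].tolist(),*rect(onplane(c,np.c_[xs,ys],.018 if s[i,4]<4000 else .006)))
E
```

```text
t 19.35 p [0.4835 0.2526 0.136 ] j [ 0.05  0.57 -0.9   1.82  0.52  1.01  0.33] F [-0.3 -0.8 -0.5] w 0.461 g 0.0
turn [-0.0019 -0.0017  0.0007] shift cm [-0.1   0.08 10.6 ] rows 1.0 2.0
[462, 218, 57, 45, 934] [ 609.7 -330. ] 110.7 30.1 51.63
[404, 238, 98, 105, 5169] [ 517.9 -259.9] 169.2 109.8 -38.04
```

View pics/t5.png

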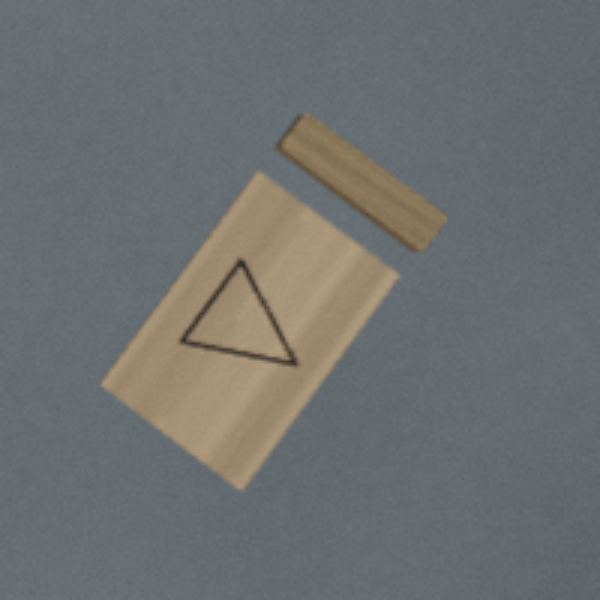

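The first end strip is parallel and centred, about 18 mm from the panel edge. On to e1.

>>> arm_command:
  deltas: "-0.1 0.08 3 0 0 0; 0 0 3 0 0 0; 0 0 3 0 0 0; 0 0 1.6 0 0 0; 0 0 0 0 0 0"

```text
t: 20.02
tool_pos: [0.485, 0.2527, 0.0304]
tcp_rot: [-0.001, 0.091, 0.996, -0.001]
ft_force: [-0.1, 0.1, 0.5]
gripper_width: 0.46
grasp_force: 0.0
```

>>> arm_command:
  deltas: "0 0 0 0 0 0; 0 0 0 0 0 0; 0 0 0 0 0 0; 0 0 0 0 0 0"
  claw: 0

```text
t: 20.52
tool_pos: [0.4859, 0.2544, 0.0323]
tcp_rot: [0.001, 0.091, 0.996, 0.0]
ft_force: [-0.1, -1.2, 7.3]
gripper_width: 0.303
grasp_force: 15.0
```

>>> arm_command:
  deltas: "0 0 -2 0 0 0; 0 0 -4 0 0 0; 0 0 -4 0 0 0.1; 0 0 -1 0 0 0.17; 0 0 0 0 0 0.178"

```text
t: 21.15
tool_pos: [0.4856, 0.2548, 0.1439]
tcp_rot: [0.001, 0.312, 0.95, 0.001]
ft_force: [-0.5, 0.3, -0.8]
gripper_width: 0.307
grasp_force: 15.0
```

>>> arm_command:
  deltas: "0 0 0 0 0 0.178; 0 0 0 0 0 0.178; 0 0 0 0 0 0.178; 0 0 0 0 0 0.178; 0 0 0 0 0 0.178"

```text
t: 21.78
tool_pos: [0.485, 0.2546, 0.1427]
tcp_rot: [-0.0, 0.691, 0.723, 0.001]
ft_force: [0.1, -0.2, -1.1]
gripper_width: 0.302
grasp_force: 15.0
```

>>> arm_command:
  deltas: "0 0 0 0 0 0.178; 0 0 0 0 0 0.178; 0 0 0 0 0 0.178; 0 0 0 0 0 0.178; 0 0 0 0 0 0"

```text
t: 22.4
tool_pos: [0.485, 0.2547, 0.1425]
tcp_rot: [-0.0, 0.898, 0.44, 0.001]
ft_force: [-1.0, -0.1, -0.1]
gripper_width: 0.303
grasp_force: 15.0
```

```bash
python3 p.py .423 -.1862 .14 52.13
```

```text
t 22.4 p [0.485  0.2547 0.1425] j [-0.28  0.43 -0.4   1.84  0.21  0.91 -1.44] F [-1.  -0.1 -0.1] w 0.303 g 15.0
turn [ 0.0001 -0.0012  0.0022] shift cm [-38.61  22.17   0.25] rows 1.0 8.0
```

>>> arm_command:
  deltas: "-4.29 2.46 0 0 0 0.002; -4.29 2.46 0 0 0 0; -4.29 2.46 0 0 0 0; -4.29 2.46 0 0 0 0; -4.29 2.46 0 0 0 0"

```text
t: 23.02
tool_pos: [0.4501, 0.0081, 0.142]
tcp_rot: [0.0, 0.897, 0.441, 0.0]
ft_force: [1.2, -0.3, 0.2]
gripper_width: 0.301
grasp_force: 15.0
```

>>> arm_command:
  deltas: "-4.29 2.46 0 0 0 0; -4.29 2.46 0 0 0 0; -4.29 2.46 0 0 0 0; -4.29 2.46 0 0 0 0; 0 0 3 0 0 0"

```text
t: 23.65
tool_pos: [0.4232, -0.1912, 0.113]
tcp_rot: [0.002, 0.899, 0.438, 0.001]
ft_force: [-0.2, -0.0, -0.2]
gripper_width: 0.305
grasp_force: 15.0
```

>>> arm_command:
  deltas: "0 0 4 0 0 0; 0 0 3 0 0 0; 0 0 1 0 0 0; 0 0 0 0 0 0; 0 0 0 0 0 0"

```text
t: 24.28
tool_pos: [0.4232, -0.1867, 0.0324]
tcp_rot: [0.001, 0.898, 0.439, 0.001]
ft_force: [0.9, -0.4, -0.9]
gripper_width: 0.303
grasp_force: 15.0
```

```bash
python3 p.py .423 -.1862 .0095 52.13
```

```text
t 24.27 p [ 0.4232 -0.1867  0.0324] j [ 0.48  0.47 -0.23  2.15  0.2   0.54 -0.56] F [ 0.9 -0.4 -0.9] w 0.303 g 15.0
turn [ 0.0017 -0.0006 -0.0007] shift cm [ 0.03 -0.04  2.29] rows 1.0 1.0
```

Placing, then back to the rack for the front strip. The turn from 52° to 169.6° is the same as before.

>>> arm_command:
  deltas: "0 0 1.2 0 0 0; 0 0 0.7 0 0 0; 0 0 0.35 0 0 0; 0 0 0 0 0 0; 0 0 0 0 0 0"

```text
t: 24.9
tool_pos: [0.4221, -0.1865, 0.0087]
tcp_rot: [-0.0, 0.899, 0.439, -0.0]
ft_force: [-1.0, -0.6, 2.9]
gripper_width: 0.303
grasp_force: 15.0
```

>>> arm_command:
  deltas: "0 0 0 0 0 0; 0 0 0 0 0 0; 0 0 0 0 0 0"
  claw: 0.4

```text
t: 25.28
tool_pos: [0.4224, -0.1866, 0.0088]
tcp_rot: [0.0, 0.899, 0.439, 0.0]
ft_force: [0.4, 0.8, -0.5]
gripper_width: 0.399
grasp_force: 0.0
```

>>> arm_command:
  deltas: "0 0 -1.5 0 0 0; 0 0 -4 0 0 0; 0 0 -6 0 0 0; 0 0 -1.5 0 0 0; 0 0 0 0 0 -0.171"

```text
t: 25.9
tool_pos: [0.4232, -0.1869, 0.1409]
tcp_rot: [0.002, 0.857, 0.515, 0.001]
ft_force: [-0.2, -0.7, -0.8]
gripper_width: 0.402
grasp_force: 0.0
```

>>> arm_command:
  deltas: "0 0 0 0 0 -0.171; 0 0 0 0 0 -0.171; 0 0 0 0 0 -0.171; 0 0 0 0 0 -0.171; 0 0 0 0 0 -0.171"
  claw: 0.43

```text
t: 26.52
tool_pos: [0.4219, -0.1865, 0.1389]
tcp_rot: [-0.0, 0.565, 0.825, -0.0]
ft_force: [-0.3, 0.1, 0.1]
gripper_width: 0.428
grasp_force: 0.0
```

>>> arm_command:
  deltas: "0 0 0 0 0 -0.171; 0 0 0 0 0 -0.171; 0 0 0 0 0 -0.171; 0 0 0 0 0 -0.171; 0 0 0 0 0 -0.171"

```text
t: 27.15
tool_pos: [0.4218, -0.1865, 0.1389]
tcp_rot: [-0.0, 0.173, 0.985, -0.0]
ft_force: [-0.1, -0.8, -0.4]
gripper_width: 0.428
grasp_force: 0.0
```

```bash
python3 p.py .506 .383 .14 169.6
```

```text
t 27.15 p [ 0.4218 -0.1865  0.1389] j [ 0.86  0.36 -0.7   2.03  0.31  0.86  1.21] F [-0.1 -0.8 -0.4] w 0.428 g 0.0
turn [-0.0004 -0.0006 -0.1653] shift cm [ 2.   57.54 -0.11] rows 1.0 10.0
```

>>> arm_command:
  deltas: "0 0 0 0 0 -0.165; 0.18 5.23 0 0 0 0; 0.18 5.23 0 0 0 0; 0.18 5.23 0 0 0 0; 0.18 5.23 0 0 0 0"

```text
t: 27.78
tool_pos: [0.454, 0.0216, 0.139]
tcp_rot: [-0.0, 0.094, 0.996, -0.0]
ft_force: [0.8, -0.9, 0.0]
gripper_width: 0.434
grasp_force: 0.0
```

>>> arm_command:
  deltas: "0.18 5.23 0 0 0 0; 0.18 5.23 0 0 0 0; 0.18 5.23 0 0 0 0; 0.18 5.23 0 0 0 0; 0.18 5.23 0 0 0 0"

```text
t: 28.4
tool_pos: [0.4941, 0.2801, 0.1387]
tcp_rot: [-0.0, 0.094, 0.996, -0.0]
ft_force: [2.0, 0.5, 0.2]
gripper_width: 0.432
grasp_force: 0.0
```

>>> arm_command:
  deltas: "0.18 5.23 0 0 0 0; 0.18 5.23 0 0 0 0; 0 0 0 0 0 0; 0 0 0 0 0 0"

```text
t: 28.9
tool_pos: [0.5098, 0.3816, 0.1383]
tcp_rot: [-0.0, 0.093, 0.996, -0.001]
ft_force: [0.3, -0.1, -0.6]
gripper_width: 0.43
grasp_force: 0.0
```

```bash
python3 p.py .506 .383 .03 169.6;  python3 - <<'E'
from workcell import capture
from h import *
c=capture("top"); im=c["img"]; hsv=cv2.cvtColor(im,cv2.COLOR_BGR2HSV)
cv2.imwrite("pics/t6.png",cv2.resize(im[180:380,40:570],None,fx=1.5,fy=1.5))
m=((hsv[...,0]>5)&(hsv[...,0]<25)&(hsv[...,1]>60)).astype(np.uint8); m[:, :370]=0; m[:180]=0; m[380:]=0;m[:,560:]=0
n,l,s,ce=cv2.connectedComponentsWithStats(cv2.morphologyEx(m,cv2.MORPH_CLOSE,np.ones((3,3))),connectivity=4)
for i in range(1,n):
    if s[i,4]>200:
        ys,xs=np.where(l==i); print(s[i].tolist(),*rect(onplane(c,np.c_[xs,ys],.018 if s[i,4]<4000 else .006)))
E
```

```text
t 28.9 p [0.5098 0.3816 0.1383] j [-0.27  0.64 -0.72  1.6   0.46  1.08  0.27] F [ 0.3 -0.1 -0.6] w 0.43 g 0.0
turn [-0.0016 -0.0004 -0.0057] shift cm [ 0.4   0.07 10.83] rows 1.0 2.0
[462, 218, 57, 45, 935] [ 609.7 -330.1] 110.7 30.1 51.63
[404, 238, 98, 105, 5167] [ 517.9 -259.8] 169.3 109.8 -37.99
[388, 318, 55, 47, 872] [ 423.  -183.8] 111.0 27.2 52.16
```

View pics/t6.png

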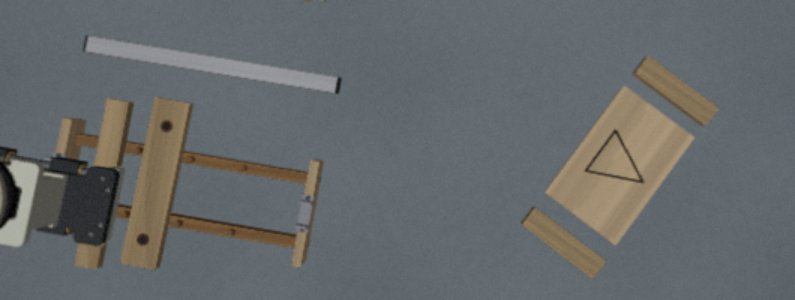

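Both end strips sit well, parallel and centred. Now the front strip.

>>> arm_command:
  deltas: "0.4 0.07 3 0 0 -0.005; 0 0 3 0 0 0; 0 0 3 0 0 0; 0 0 1.8 0 0 0; 0 0 0 0 0 0"

```text
t: 29.58
tool_pos: [0.5061, 0.3822, 0.0299]
tcp_rot: [-0.001, 0.092, 0.996, -0.001]
ft_force: [0.6, 0.8, 1.1]
gripper_width: 0.43
grasp_force: 0.0
```

>>> arm_command:
  deltas: "0 0 0 0 0 0; 0 0 0 0 0 0; 0 0 0 0 0 0; 0 0 0 0 0 0"
  claw: 0
  squeeze: 20

```text
t: 30.08
tool_pos: [0.5069, 0.3843, 0.0321]
tcp_rot: [0.001, 0.091, 0.996, 0.001]
ft_force: [-0.3, -0.7, 6.7]
gripper_width: 0.305
grasp_force: 20.0
```

>>> arm_command:
  deltas: "0 0 -2 0 0 0; 0 0 -4 0 0 0; 0 0 -4 0 0 0.16; 0 0 -1 0 0 0.16; 0 0 0 0 0 0.16"

```text
t: 30.7
tool_pos: [0.5067, 0.3847, 0.1438]
tcp_rot: [0.001, 0.328, 0.945, 0.002]
ft_force: [-0.4, 0.8, -1.4]
gripper_width: 0.303
grasp_force: 20.0
```

>>> arm_command:
  deltas: "0 0 0 0 0 0; 0 0 0 0 0 0"

```text
t: 30.95
tool_pos: [0.5062, 0.3839, 0.1412]
tcp_rot: [0.0, 0.323, 0.946, 0.0]
ft_force: [-0.4, -0.0, -0.5]
gripper_width: 0.301
grasp_force: 20.0
```

```bash
python3 p.py .5726 -.1897 .14 142.05
```

```text
t 30.95 p [0.5062 0.3839 0.1412] j [-0.34  0.61 -0.6   1.61  0.38  1.05 -0.14] F [-0.4 -0.  -0.5] w 0.301 g 20.0
turn [0.0002 0.0001 0.0037] shift cm [-40.51 -41.14   0.12] rows 1.0 10.0
```

>>> arm_command:
  deltas: "-3.68 -3.74 0 0 0 0.004; -3.68 -3.74 0 0 0 0; -3.68 -3.74 0 0 0 0; -3.68 -3.74 0 0 0 0; -3.68 -3.74 0 0 0 0"

```text
t: 31.58
tool_pos: [0.5355, 0.1214, 0.1409]
tcp_rot: [-0.0, 0.326, 0.945, 0.0]
ft_force: [1.5, 0.1, -0.4]
gripper_width: 0.304
grasp_force: 20.0
```

>>> arm_command:
  deltas: "-3.68 -3.74 0 0 0 0; -3.68 -3.74 0 0 0 0; -3.68 -3.74 0 0 0 0; -3.68 -3.74 0 0 0 0; -3.68 -3.74 0 0 0 0"

```text
t: 32.2
tool_pos: [0.5645, -0.1393, 0.1409]
tcp_rot: [-0.0, 0.326, 0.945, 0.0]
ft_force: [0.2, 0.6, -0.8]
gripper_width: 0.3
grasp_force: 20.0
```

>>> arm_command:
  deltas: "-3.7 -3.74 0 0 0 0; 0 0 4 0 0 0; 0 0 4 0 0 0; 0 0 2.5 0 0 0; 0 0 0 0 0 0"

```text
t: 32.83
tool_pos: [0.5689, -0.1895, 0.034]
tcp_rot: [-0.002, 0.326, 0.945, 0.0]
ft_force: [-0.1, 0.4, 0.3]
gripper_width: 0.301
grasp_force: 20.0
```

>>> arm_command:
  deltas: "0 0 0 0 0 0; 0 0 0 0 0 0"

```text
t: 33.08
tool_pos: [0.5715, -0.19, 0.0372]
tcp_rot: [0.001, 0.327, 0.945, 0.0]
ft_force: [-0.5, -0.1, -0.7]
gripper_width: 0.295
grasp_force: 20.0
```

```bash
python3 p.py .5726 -.1897 .0095 142.05;  python3 - <<'E'
from workcell import capture
import cv2
c=capture("scene");cv2.imwrite("pics/s7.png",cv2.resize(c["img"][150:300,120:320],None,fx=4,fy=4))
E
```

```text
t 33.08 p [ 0.5715 -0.19    0.0372] j [ 0.58  0.67 -0.51  1.79  0.43  0.8   0.76] F [-0.5 -0.1 -0.7] w 0.295 g 20.0
turn [ 0.0009  0.002  -0.0036] shift cm [-0.07  0.1   2.77] rows 1.0 1.0
```

View pics/s7.png

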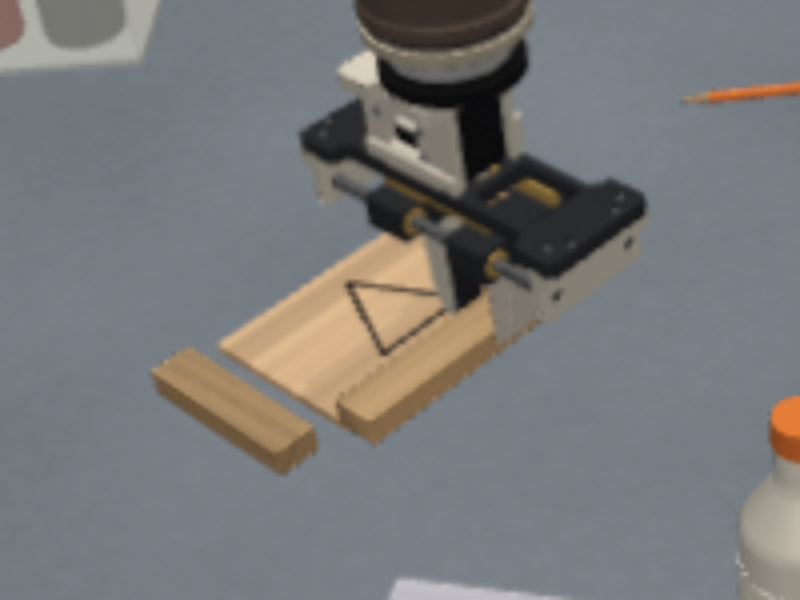

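The front strip is hovering in line with its edge. Lower and release, then go back for the back strip.

>>> arm_command:
  deltas: "0 0 1.4 0 0 0; 0 0 0.9 0 0 0; 0 0 0.45 0 0 0; 0 0 0 0 0 0; 0 0 0 0 0 0"

```text
t: 33.75
tool_pos: [0.5701, -0.1901, 0.0086]
tcp_rot: [-0.0, 0.327, 0.945, -0.0]
ft_force: [-3.2, 0.1, 8.8]
gripper_width: 0.304
grasp_force: 20.0
```

>>> arm_command:
  deltas: "0 0 0 0 0 0; 0 0 0 0 0 0; 0 0 0 0 0 0"
  claw: 0.4

```text
t: 34.12
tool_pos: [0.5704, -0.1898, 0.008]
tcp_rot: [-0.0, 0.327, 0.945, 0.0]
ft_force: [-0.0, -0.5, 0.4]
gripper_width: 0.402
grasp_force: 0.0
```

>>> arm_command:
  deltas: "0 0 -1.5 0 0 0; 0 0 -4 0 0 0; 0 0 -6 0 0 -0.16; 0 0 -1.5 0 0 -0.16; 0 0 0 0 0 -0.16"

```text
t: 34.75
tool_pos: [0.5718, -0.1901, 0.1416]
tcp_rot: [0.002, 0.091, 0.996, -0.001]
ft_force: [0.0, 0.0, -0.5]
gripper_width: 0.398
grasp_force: 0.0
```

>>> arm_command:
  deltas: "0 0 0 0 0 0; 0 0 0 0 0 0"
  claw: 0.68

```text
t: 35.0
tool_pos: [0.5703, -0.1899, 0.1385]
tcp_rot: [-0.0, 0.095, 0.995, 0.0]
ft_force: [0.1, -0.1, 0.5]
gripper_width: 0.568
grasp_force: 0.0
```

```bash
python3 p.py .506 .3175 .14 169.6
```

```text
t 35.0 p [ 0.5703 -0.1899  0.1385] j [ 0.7   0.58 -0.69  1.7   0.42  1.02  1.24] F [ 0.1 -0.1  0.5] w 0.568 g 0.0
turn [ 0.     -0.0002 -0.0085] shift cm [15.49 48.75 -0.15] rows 1.0 9.0
```

10 rows of 1.55, 4.875.

>>> arm_command:
  deltas: "1.55 4.88 0 0 0 -0.0085; 1.55 4.88 0 0 0 0; 1.55 4.88 0 0 0 0; 1.55 4.88 0 0 0 0; 1.55 4.88 0 0 0 0"

```text
t: 35.62
tool_pos: [0.5373, 0.0656, 0.1383]
tcp_rot: [-0.0, 0.09, 0.996, -0.0]
ft_force: [0.4, -0.1, 0.7]
gripper_width: 0.683
grasp_force: 0.0
```

>>> arm_command:
  deltas: "1.55 4.88 0 0 0 0; 1.55 4.88 0 0 0 0; 1.55 4.88 0 0 0 0; 1.55 4.88 0 0 0 0; 1.55 4.88 0 0 0 0"

```text
t: 36.25
tool_pos: [0.5043, 0.3194, 0.1382]
tcp_rot: [-0.0, 0.09, 0.996, -0.0]
ft_force: [1.2, 0.2, 0.0]
gripper_width: 0.684
grasp_force: 0.0
```

>>> arm_command:
  deltas: "0 0 0 0 0 0; 0 0 0 0 0 0; 0 0 0 0 0 0"

```text
t: 36.62
tool_pos: [0.5053, 0.3162, 0.1381]
tcp_rot: [0.0, 0.09, 0.996, -0.001]
ft_force: [0.6, -0.3, -0.2]
gripper_width: 0.682
grasp_force: 0.0
```

```bash
python3 p.py .506 .3175 .03 169.6;  python3 - <<'E'
from workcell import capture
from h import *
c=capture("top"); im=c["img"]; hsv=cv2.cvtColor(im,cv2.COLOR_BGR2HSV)
cv2.imwrite("pics/t8.png",cv2.resize(im[180:380,40:570],None,fx=1.5,fy=1.5))
m=((hsv[...,0]>5)&(hsv[...,0]<25)&(hsv[...,1]>60)).astype(np.uint8); m[:, :370]=0; m[:180]=0; m[380:]=0;m[:,560:]=0
n,l,s,ce=cv2.connectedComponentsWithStats(m,connectivity=4)
for i in range(1,n):
    if s[i,4]>200:
        ys,xs=np.where(l==i); print(s[i].tolist(),*rect(onplane(c,np.c_[xs,ys],.018 if s[i,4]<4000 else .006)))
E
```

```text
t 36.62 p [0.5053 0.3162 0.1381] j [-0.16  0.58 -0.72  1.71  0.44  1.02  0.35] F [ 0.6 -0.3 -0.2] w 0.682 g 0.0
turn [-0.0012  0.0002  0.0009] shift cm [-0.05  0.14 10.81] rows 1.0 2.0
[377, 217, 76, 94, 1648] [ 568.8 -188.3] 205.3 28.7 -38.26
[462, 218, 57, 45, 940] [ 609.7 -330. ] 110.8 30.1 51.63
[404, 238, 98, 105, 5157] [ 517.9 -260. ] 169.3 110.0 -38.05
[388, 318, 55, 47, 873] [ 423.1 -183.9] 110.9 27.5 51.87
```

View pics/t8.png

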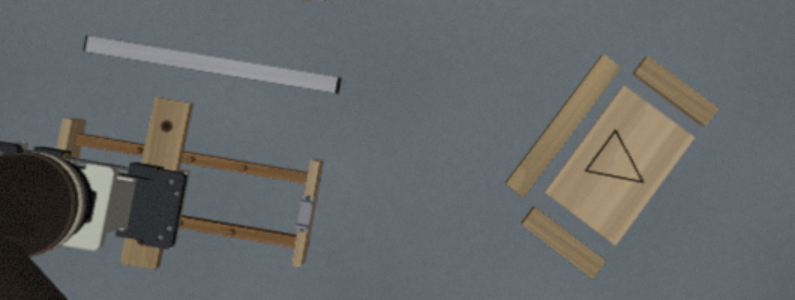

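Front strip is parallel, about 18 to 20 mm away, about 3 mm off centre. Now the back strip.

>>> arm_command:
  deltas: "-0.05 0.1 3 0 0 0; 0 0 3 0 0 0; 0 0 3 0 0 0; 0 0 1.8 0 0 0; 0 0 0 0 0 0"

```text
t: 37.3
tool_pos: [0.5051, 0.3177, 0.0294]
tcp_rot: [-0.001, 0.089, 0.996, -0.001]
ft_force: [-0.2, -0.4, 0.2]
gripper_width: 0.675
grasp_force: 0.0
```

>>> arm_command:
  deltas: "0 0 0 0 0 0; 0 0 0 0 0 0; 0 0 0 0 0 0; 0 0 0 0 0 0"
  claw: 0
  squeeze: 25

```text
t: 37.8
tool_pos: [0.506, 0.3191, 0.0313]
tcp_rot: [0.001, 0.089, 0.996, 0.0]
ft_force: [0.3, -1.2, 7.5]
gripper_width: 0.477
grasp_force: 25.0
```

>>> arm_command:
  deltas: "0 0 -2 0 0 0; 0 0 -4 0 0 0; 0 0 -4 0 0 0.16; 0 0 -1 0 0 0.16; 0 0 0 0 0 0.16"

```text
t: 38.42
tool_pos: [0.5059, 0.3196, 0.143]
tcp_rot: [0.001, 0.325, 0.946, 0.001]
ft_force: [-0.5, 0.3, -0.7]
gripper_width: 0.478
grasp_force: 25.0
```

>>> arm_command:
  deltas: "0 0 0 0 0 0; 0 0 0 0 0 0; 0 0 0 0 0 0"

```text
t: 38.8
tool_pos: [0.5053, 0.3187, 0.1402]
tcp_rot: [-0.0, 0.322, 0.947, -0.0]
ft_force: [-0.1, 0.1, -1.3]
gripper_width: 0.473
grasp_force: 25.0
```

```bash
python3 p.py .460 -.3378 .14 142.05
```

```text
t 38.8 p [0.5053 0.3187 0.1402] j [-0.24  0.55 -0.6   1.71  0.36  1.   -0.06] F [-0.1  0.1 -1.3] w 0.473 g 25.0
turn [-0.0003 -0.0003  0.0065] shift cm [-3.680e+01 -5.455e+01  2.000e-02] rows 1.0 11.0
```

>>> arm_command:
  deltas: "-3.07 -4.55 0 0 0 0.0065; -3.07 -4.55 0 0 0 0; -3.07 -4.55 0 0 0 0; -3.07 -4.55 0 0 0 0; -3.07 -4.55 0 0 0 0"

```text
t: 39.42
tool_pos: [0.4861, 0.0433, 0.1403]
tcp_rot: [0.0, 0.325, 0.946, 0.0]
ft_force: [0.6, -0.1, -1.0]
gripper_width: 0.477
grasp_force: 25.0
```

>>> arm_command:
  deltas: "-3.07 -4.55 0 0 0 0; -3.07 -4.55 0 0 0 0; -3.07 -4.55 0 0 0 0; -3.07 -4.55 0 0 0 0; -3.07 -4.55 0 0 0 0"

```text
t: 40.05
tool_pos: [0.4666, -0.2305, 0.1404]
tcp_rot: [0.0, 0.325, 0.946, 0.0]
ft_force: [1.0, -0.0, -1.3]
gripper_width: 0.479
grasp_force: 25.0
```

>>> arm_command:
  deltas: "-3.05 -4.5 0 0 0 0; -3.05 -4.5 0 0 0 0; 0 0 4 0 0 0; 0 0 4 0 0 0; 0 0 2.5 0 0 0"

```text
t: 40.67
tool_pos: [0.4584, -0.3369, 0.0333]
tcp_rot: [-0.001, 0.326, 0.945, 0.0]
ft_force: [-0.1, -0.3, -0.4]
gripper_width: 0.475
grasp_force: 25.0
```

>>> arm_command:
  deltas: "0 0 0 0 0 0; 0 0 0 0 0 0; 0 0 0 0 0 0; 0 0 0 0 0 0"

```text
t: 41.18
tool_pos: [0.4599, -0.3376, 0.0363]
tcp_rot: [0.001, 0.326, 0.945, -0.0]
ft_force: [0.4, -0.4, -0.6]
gripper_width: 0.477
grasp_force: 25.0
```

```bash
python3 p.py .460 -.3378 .0095 142.05;  python3 - <<'E'
from workcell import capture
import cv2
c=capture("scene");cv2.imwrite("pics/s9.png",cv2.resize(c["img"][150:300,120:320],None,fx=4,fy=4))
E
```

```text
t 41.17 p [ 0.4599 -0.3376  0.0363] j [ 0.86  0.62 -0.45  1.87  0.38  0.74  1.1 ] F [ 0.4 -0.4 -0.6] w 0.477 g 25.0
turn [-0.      0.0017 -0.0021] shift cm [-0.02 -0.01  2.68] rows 1.0 1.0
```

View pics/s9.png

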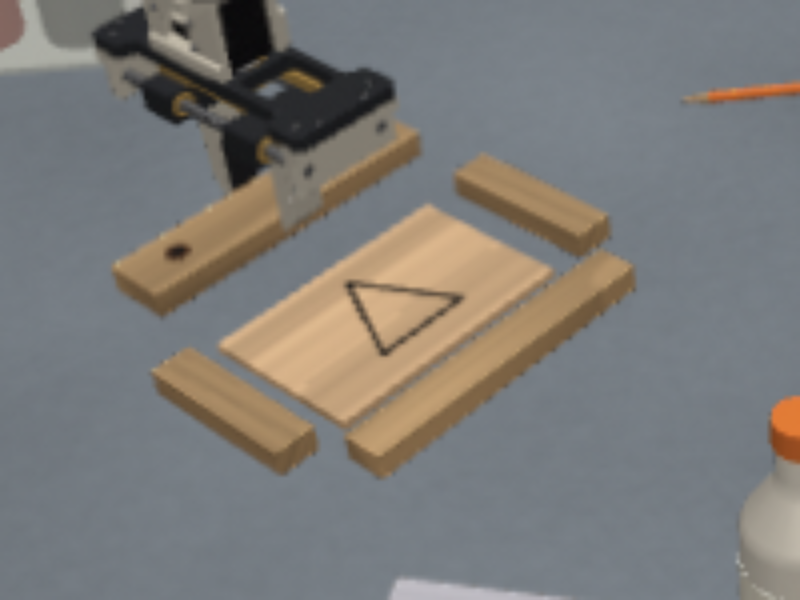

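The back strip hovers on the tip side with its screw holes up. Lower, release, and retreat upward and back toward -y.

>>> arm_command:
  deltas: "0 0 1.4 0 0 0; 0 0 0.8 0 0 0; 0 0 0.45 0 0 0; 0 0 0 0 0 0; 0 0 0 0 0 0"

```text
t: 41.85
tool_pos: [0.4589, -0.337, 0.0088]
tcp_rot: [-0.001, 0.326, 0.945, -0.0]
ft_force: [-2.2, 0.7, 4.4]
gripper_width: 0.475
grasp_force: 25.0
```

>>> arm_command:
  deltas: "0 0 0 0 0 0; 0 0 0 0 0 0; 0 0 0 0 0 0"
  claw: 0.57

```text
t: 42.22
tool_pos: [0.4595, -0.3372, 0.0087]
tcp_rot: [-0.0, 0.326, 0.945, 0.0]
ft_force: [-0.8, 0.0, -1.2]
gripper_width: 0.569
grasp_force: 0.0
```

>>> arm_command:
  deltas: "0 0 -1.5 0 0 0; 0 0 -4 0 0 0; 0 0 -6 0 0 0; 0 0 -5 0 0 0; 0 0 0 0 0 0"

```text
t: 42.85
tool_pos: [0.4619, -0.3382, 0.1791]
tcp_rot: [0.004, 0.326, 0.945, -0.001]
ft_force: [1.2, -0.1, -1.0]
gripper_width: 0.572
grasp_force: 0.0
```

```bash
python3 p.py .25 -.55 .18 142.05
```

```text
t 42.85 p [ 0.4619 -0.3382  0.1791] j [ 0.92  0.45 -0.53  1.74  0.26  1.02  1.2 ] F [ 1.2 -0.1 -1. ] w 0.572 g 0.0
turn [ 0.0006  0.0086 -0.0021] shift cm [  3.69 -29.73  -0.09] rows 1.0 5.0
```

>>> arm_command:
  deltas: "0.7 -5.5 0 0 0 0; 0.7 -5.5 0 0 0 0; 0.7 -5.5 0 0 0 0; 0.7 -5.5 0 0 0 0; 0.7 -5.5 0 0 0 0"

```text
t: 43.48
tool_pos: [0.2607, -0.5328, 0.1737]
tcp_rot: [-0.0, 0.326, 0.945, 0.0]
ft_force: [0.8, -0.2, 0.6]
gripper_width: 0.57
grasp_force: 0.0
```

Run:
```python
from workcell import capture
from h import *
c=capture("top"); im=c["img"]; hsv=cv2.cvtColor(im,cv2.COLOR_BGR2HSV)
cv2.imwrite("pics/t10.png",im)
m=((hsv[...,0]>5)&(hsv[...,0]<25)&(hsv[...,1]>60)).astype(np.uint8); m[:, :370]=0; m[:180]=0; m[390:]=0;m[:,580:]=0
n,l,s,ce=cv2.connectedComponentsWithStats(m,connectivity=4)
a=np.radians(-128); X=np.array([np.cos(a),np.sin(a)]); Y=np.array([-X[1],X[0]])
for i in range(1,n):
    if s[i,4]>200:
        ys,xs=np.where(l==i); r=rect(onplane(c,np.c_[xs,ys],.018 if s[i,4]<4000 else .006)); d=r[0]-[517.9,-260]; print(*r,"own",(d@X).round(1),(d@Y).round(1))
```

```text
[ 568.8 -188.1] 204.8 28.7 -38.27 own -88.0 -4.2
[ 609.7 -330.1] 110.7 30.1 51.63 own -1.3 115.5
[ 517.8 -259.9] 169.1 110.0 -37.9 own -0.0 -0.1
[ 458.7 -333.9] 204.9 47.2 -38.53 own 94.7 -1.2
[ 423.1 -183.9] 111.0 27.3 51.62 own -1.6 -121.6
```

View pics/t10.png

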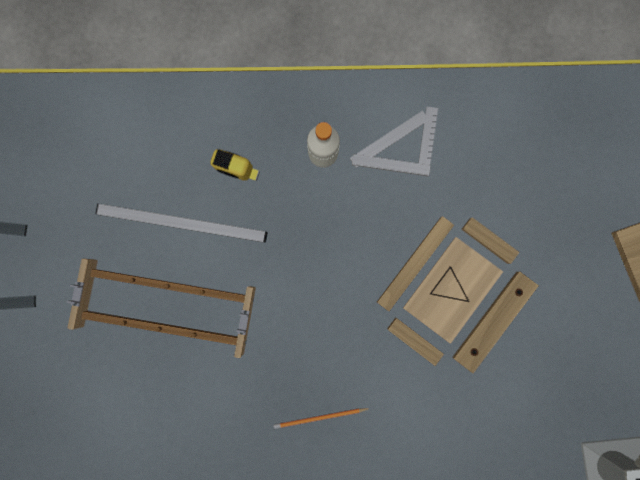

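The final view shows all four strips around the bottom: back strip at (495,322) on the tip side, front at (415,263), ends at (490,241) and (415,341). The bar lies flat at (180,222), and the bystanders haven't moved. Offsets are within about 4 mm, so I'm handing in.

```bash
python3 -c "
from workcell import bot
print(bot.hand_in())"
```

```text
the job is handed in; nothing more can be done
None
```

The job is handed in: the keeper bar was laid beside the rack first, then the four strips were set around the bottom. They are parallel to within 1° and centred to about 4 mm, with gaps of roughly 17–22 mm by the top camera; the judge's verdict was not shown.

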